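# Press a paint tin's lid home in the lid squeezer

## Task

One of the three little paint tins lying in the wire rack has its lid only set in its mouth, standing proud. Lay that tin in the cradle of the lid squeezer, let go of it, and close the squeezer's two handles until the lid gives and snaps fully home, no harder than it needs so that the tin is not crushed (do not push the lid in with the fingers). Then lay the tin back in the rack where it was, and leave the other things alone.

Things in the scene. Friction and masses are not known exactly. Their poses are not given: they have to be found in the camera images.
- tin: The tin with the proud lid: a round dark steel paint tin with a paper band and brass-coloured lid, lying on its side, about 90 g. Origin at its middle, on its axis; y runs along the tin's axis to the lid end. Body 36 mm diameter (rims 37), 36 mm long (18 mm either way); the lid stands 5.5 mm further out, 0.5 mm once home. Its axis is 45 mm above the bench in the rack, 48 mm in the squeezer's cradle
- lid_top (a point): Centre of the outer face of that tin's lid (lid 29 mm diameter), 23.5 mm from the tin's middle while proud, 18.5 mm when home
- lid (a joint): How far the lid is pressed in, m: 0 standing proud (as found), 0.005 fully home. Pressed along the tin's axis it resists more and more, most near 1 mm, then gives and, past 3 mm, snaps home by itself and stays
- press: The lid squeezer, screwed to the bench: a wooden board with a cradle of two short steel rods (along y, 19 mm apart, tops 32 mm above the bench; the cradle is 25 mm wide, sides free) between two hinged arms. Origin on the bench under the cradle's middle; x points from the handles to the hinge pin, 80 mm from the origin, top 67 mm above the bench. A tin lies in it along y, either way round
- press_seat (a point): Where the middle of a tin in the cradle belongs (give or take a few mm along y, so that tin and lid are clear of both jaws): 48 mm above the bench, over the press's origin. The domed jaws of the open arms stand 27 mm from it to -y and 24 to 27 mm to +y: that jaw is on an adjusting screw, set differently each time, so the handle width at which the tin is met is not known beforehand
- press_l_grip (a point): Place to hold the left handle (+y side of the press): on its outer face, 110 mm from press_seat towards -x, 48 mm above the bench. Handles are upright black bars 10 mm thick, 22 mm tall (37 to 59 mm above the bench), reaching 32 mm beyond this point to -x and 60 mm to +x. Open, the two outer faces are 66 mm apart here
- press_r_grip (a point): The same on the right handle (-y side)
- press_l (a joint): Left arm's closing angle, rad: 0 open. A light spring opens it (1 to 2 N at the grip). Jaw 80 mm, grip 190 mm from the pin. Both arms swing freely on the one pin, so tin and arms centre themselves between the fingers. The lid gives somewhere from 9 to 16 N on each grip, to be felt: the handles drop about 9 mm closer at once. Over 45 N of a jaw on the tin (about 20 N on each grip), or a slam, crushes it
- press_r (a joint): Right arm's closing angle, the same
- rack: Wire rack fixed to the bench: two steel rods along its y axis, 6 mm thick, 19 mm apart, 220 mm long, tops about 29 mm above the bench, on wooden supports 26 mm wide. Origin on the bench under its middle. Three tins lie on the rods in a row along y, about 68 mm apart from middle to middle, all with their axes along the rods; their sides are free for fingers
- tin_b: Another tin like it, its lid already home (36.5 mm long), in the rack. Leave it
- tin_c: Another tin like it, its lid already home, in the rack. Leave it
- jar: Brush-cleaner jar, dark, 75 mm diameter, 90 mm tall; origin under its middle
- squeeze_bottle: Brown squeeze bottle with a black nozzle, 48 mm diameter, 150 mm tall; origin under its middle
- palette_knife: Broad paint scraper with a wooden handle, lying on the bench
- tube_a: Paint tube lying on the bench, 105 x 32 x 20 mm; origin under its middle
- tube_b: Another such paint tube
- tube_c: Another such paint tube
- dipper: Small open steel palette cup, 48 mm diameter, 18 mm tall

How it is judged:
On the way, in this order (a step that is already met when the one before it is completed fails the run):
1. the tin lies in the squeezer's cradle, let go, its lid still proud (distance between tin and press_seat below 0.008 m and angle between the y axis of tin and the y axis of press, either way round below 0.15 rad and contact force between the arm and tin below 0.2 N and value of joint lid below 0.0015 m), for 0.2 s.
2. the lid has snapped home in the squeezer (value of joint lid above 0.0042 m and distance between tin and press_seat below 0.012 m), for 0.2 s.
At the end, for the whole second after the job is handed in: The lid is home (pressed in more than 4.2 of its 5 mm) and the tin lies at rest on the rack's rods within 15 mm of where it was found, its axis along the rods to within 0.15 rad (either way round) (value of joint lid above 0.0042 m and distance of tin from where it was at the start of the episode below 0.015 m and angle between the y axis of tin and the y axis of rack, either way round below 0.15 rad and linear speed of tin below 0.01 m/s); the robot touches nothing.
It fails at once if a jaw of the squeezer pressed on the tin with more than 45 N (crushed) (contact force between any of press_l, press_r and tin above 45 N).
It fails at once if the lid was pushed in while the robot was touching the tin (value of joint lid between 0.0015 and 0.004 m and contact force between the arm and tin above 1 N).
It fails at once if another tin was moved by more than 15 mm (distance of any of tin_b, tin_c from where it was at the start of the episode above 0.015 m).
It fails at once if a bystander was moved by more than 30 mm (distance of any of jar, squeeze_bottle, palette_knife, tube_a, tube_b, tube_c, dipper from where it was at the start of the episode above 0.03 m).
It also fails if it takes over 72 s, if anything falls off the work surface, if the arm or the gripper's body presses on something with over 40 N, if the wrist force passes 120 N, or if a joint passes its speed limit or range.

## Robot

A 6-joint arm with a two-finger parallel gripper is mounted at the origin on the work surface. World frame = base frame: x ahead of the robot, y to its left, z up, the work surface at z = 0. Lengths are in m, angles in rad, forces in N, time in s.
With the tool pointing down it reaches from about 0.3 to 0.775 m from the base axis. Payload 14.6 kg.
Tool frame: the origin (TCP) lies midway between the tips of the shut fingers; the grasp point (between the pads) lies 19 mm behind it (ctrl.grip_depth is the distance from the TCP to the grasp point, in m); z points along the fingers, x is the direction in which the jaws open and shut, and the axes are right-handed (so a half turn about z gives the same grasp; the last joint's range is limited). The gripper opens to 94 mm and grips with 3 to 60 N. Pads are 16 mm wide; open, the fingers measure 119 mm over their backs; the gripper's body (75 mm by 177 mm) begins 78 mm behind the grasp point.
Start: joints at [1.066, 0.3, 1.521, -0, 1.321, -0.067], TCP at [0.233, 0.498, 0.178] pointing down, gripper open.
Joint ranges: [-3.03, 3.03], [-0.79, 2.21], [0.23, 2.52], [-1.04, 4.18], [0, 3.07], [-2.55, 2.55]. Speed limits (rad/s): [2.22, 2.22, 2.57, 3.14, 3.14, 3.14].

## Interface

Orientations are given as [roll, pitch, yaw] about the fixed x, y, z axes, in that order (R = Rz(yaw) Ry(pitch) Rx(roll)).
In Python, from station import ctrl gives the robot as it stands.
- The arm moves only by the tool play_rows, never from a script. Its argument "steps" is a list that holds one entry, the list of rows, each a list of 7 numbers: the shift along the tool's x, y, z in cm, then the turn, a rotation vector about the tool's x, y, z in rad, then the opening, from 0 (shut) to 1 (fully open). In form: [[[x, y, z, ax, ay, az, hand], ...]]. A call has 1 to 20 rows; each row is the pose to reach, as a shift and turn from the pose measured when the call began, along the tool's axes at that moment; what a row does not reach only later rows make up. A row lasts 1/12 s, in which the tool goes at most 41.7 mm and 7.16 degrees, less where a joint would pass 70% of its speed; a pose out of reach is approached as far as the arm can. A call with a gripper value outside its range is refused whole. The fingers move at their own pace and stop on an object; "force" is the grip in N (left out, the last holds). Time passes only in rows, so rows that repeat a pose let the fingers close. It gives the time, the measured TCP pose, the force and the opening at its end, in the units of the state.
- ctrl.get_obs(): the state, without advancing time (a new reading comes with each control period).
- ctrl.camera(name): name is "scene" or "side" or "wrist"; returns a dict with "frame" (384x512x3 uint8, blue, green, red), "fovy" (degrees; the focal length in pixels is half the picture's height over the tangent of half this angle, whatever the lens; pixels are square), "cx", "cy" (the principal point, pixels), "world_to_cam" (4x4, takes a point from world to camera coordinates). Camera axes: x right, y up, looking along -z (the intrinsics and any distortion apply to the point x, -y, -z); pixel columns grow to the right and rows downward; lengths in m; the calibration is good to about 2 mm. A picture is of the moment at which its call begins. There is no depth.
- ctrl.hand_in(): hands the job in, once; it reports no verdict.
The state is a dict: "time_s": time; "qpos": joint angles; "joint_vel": joint speeds; "tau": joint torques, N m; "ee_pos": TCP position; "eef_rot": TCP orientation; "force": force on the tool from outside, world axes, zero at the start; "moment": the same for the moment, N m; "grip_width": finger opening in m.
Only numpy, scipy, OpenCV 4.12 (cv2) and the standard library are available. Lean on these libraries where they do the work, as an engineer would, in place of code of your own. Each camera call takes 0.05 s, during which the arm holds its last target. There are 200 camera calls.

## Working session

There is one attempt and no reset: what is moved stays moved. The work goes in short steps, Python scripts to look and compute and a tool call to move; the robot and the scene stay as the last step left them, time stands still between calls to the robot, and variables do not carry over. Pictures are saved under pics/ and viewed, about 8 in all and at most 12, crops included, and the job is handed in when it is done.

Besides the shell and the picture viewer there is one more tool, called as name(argument=value, ...) on one line, values as JSON. play_rows: Moves the arm, as the interface text tells. Its arguments: {"type":"object","properties":{"steps":{"type":"array"},"force":{"type":"number"}},"required":["steps"]}

```bash
mkdir -p pics; cat > h.py <<'E'
import numpy as np, cv2
from station import ctrl
from scipy.spatial.transform import Rotation as R
def shot(n,f=None):
    c=ctrl.camera(n)
    if f: cv2.imwrite('pics/'+f,c['frame'])
    return c
def foc(c): return 192/np.tan(np.radians(c['fovy'])/2)
def ray(c,u,v):
    f=foc(c); T=np.array(c['world_to_cam']); d=np.array([(u-c['cx'])/f,-(v-c['cy'])/f,-1])
    return -T[:3,:3].T@T[:3,3], T[:3,:3].T@d
def onz(c,u,v,z):
    o,d=ray(c,u,v); return o+d*(z-o[2])/d[2]
def proj(c,p):
    f=foc(c); T=np.array(c['world_to_cam']); q=T[:3,:3]@np.array(p)+T[:3,3]
    return np.array([c['cx']+f*q[0]/-q[2], c['cy']-f*q[1]/-q[2]])
E
python3 - <<'E'
from h import *
a=shot('scene');b=shot('side')
cv2.imwrite('pics/a.png',np.vstack([a['frame'],b['frame']])[:, :] if 0 else cv2.resize(a['frame'],(800,600)))
cv2.imwrite('pics/b.png',cv2.resize(b['frame'],(800,600)))
for c in (a,b): print({k:v for k,v in c.items() if k!='frame'})
print(ctrl.get_obs())
E
```

```text
{'fovy': 45.12958864988371, 'cx': 258.6366620687099, 'cy': 197.9379711869195, 'world_to_cam': array([[-0.5720066 ,  0.82001207,  0.01971433,  0.33323885],
       [-0.53779764, -0.39307637,  0.74583152,  0.24896229],
       [ 0.61934009,  0.41601824,  0.66584284, -1.78594001],
       [ 0.        ,  0.        ,  0.        ,  1.        ]])}
{'fovy': 43.386060567097424, 'cx': 254.59465154090424, 'cy': 195.87460237230346, 'world_to_cam': array([[-0.98011145, -0.1975821 , -0.01851661,  0.56950137],
       [ 0.1328582 , -0.7226198 ,  0.67835781, -0.10643497],
       [-0.14741183,  0.66240617,  0.73449834, -1.19862045],
       [ 0.        ,  0.        ,  0.        ,  1.        ]])}
{'time_s': 0.1, 'qpos': array([ 1.06639061e+00,  3.00400302e-01,  1.52150423e+00, -2.41397373e-06,
        1.32070599e+00, -6.66331583e-02]), 'joint_vel': array([ 0.00064166, -0.0009569 ,  0.00060017, -0.00027192, -0.00218759,
        0.0001431 ]), 'tau': array([ 1.68034916e-03, -5.32648158e+01, -3.53279579e+01,  7.08686910e-02,
        2.36207078e-02, -2.61178923e-05]), 'ee_pos': array([0.23305199, 0.49789731, 0.17755769]), 'eef_rot': array([-3.14152721e+00,  1.01575858e-03,  1.13302440e+00]), 'force': array([3.12477119e-04, 2.86512755e-01, 1.10453115e+00]), 'moment': array([-0.0614558 ,  0.06540566,  0.0397342 ]), 'grip_width': 0.093847056815922}
```

View pics/a.png

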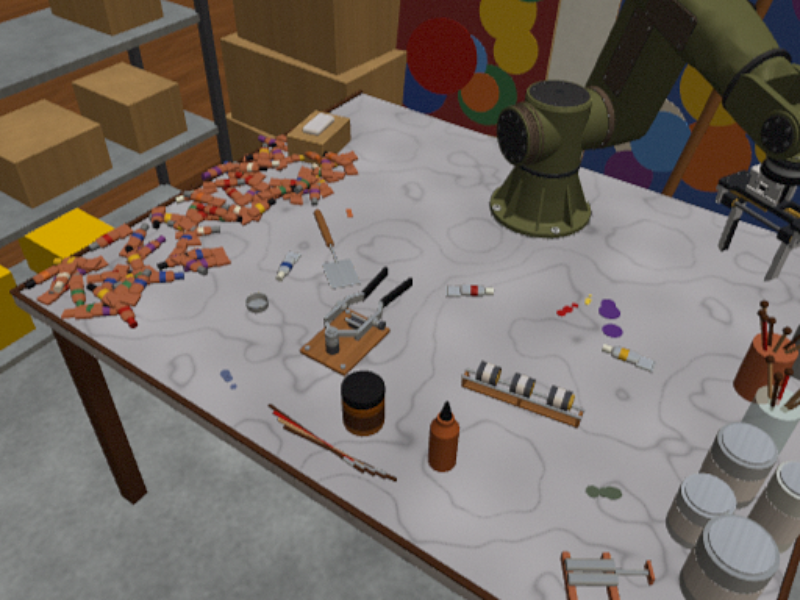

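View pics/b.png

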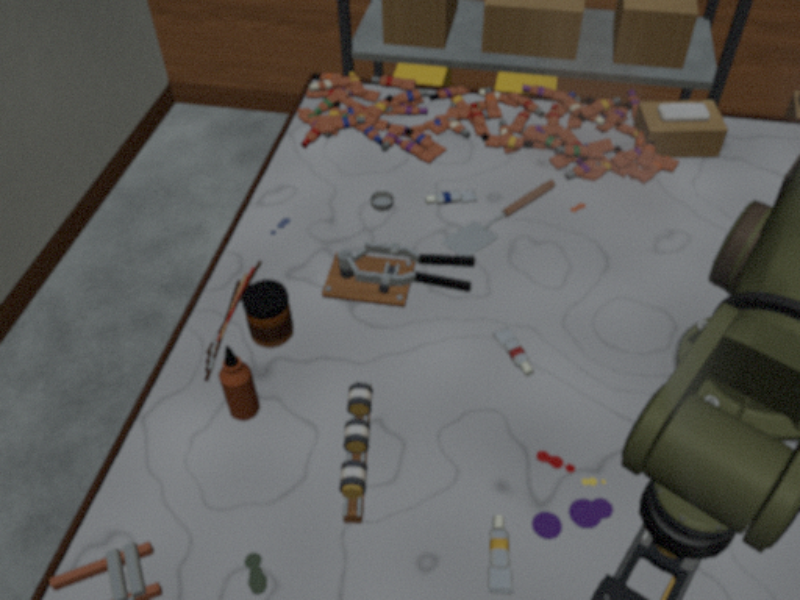

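The scene view shows the rack tins at about (488,374), (522,384) and (562,398), and the squeezer at about (358,320) with its handles at (375,283) and (397,292). The side view shows the tins at (360,400), (356,436) and (352,478), and the squeezer at (385,272). I'll take rough positions from both views.

```bash
python3 - <<'E'
from h import *
a=shot('scene');b=shot('side'); s=.64
for c,L in ((a,[(488,374),(522,384),(562,398),(358,320),(384,270),(409,281),(333,340)]),(b,[(360,400),(356,436),(352,478),(385,272),(470,260),(467,285),(347,262)])):
    for u,v in L: print(np.round(onz(c,u*s,v*s,.047),3))
w=shot('wrist','w0.png'); print(w['world_to_cam'],w['fovy'])
T=np.array(w['world_to_cam']); print(-T[:3,:3].T@T[:3,3])
for f,c in(('a2',a),('b2',b)):
    x=c['frame'][220:290,280:390] if f=='a2' else c['frame'][235:345,190:260]
    cv2.imwrite(f'pics/{f}.png',cv2.resize(x,None,fx=5,fy=5,interpolation=cv2.INTER_CUBIC))
E
```

```text
[0.601 0.196 0.047]
[0.587 0.258 0.047]
[0.575 0.33  0.047]
[ 0.625 -0.08   0.047]
[ 0.47  -0.131  0.047]
[ 0.469 -0.068  0.047]
[ 0.697 -0.084  0.047]
[0.597 0.2   0.047]
[0.588 0.262 0.047]
[0.578 0.329 0.047]
[ 0.617 -0.071  0.047]
[ 0.477 -0.127  0.047]
[ 0.474 -0.065  0.047]
[ 0.688 -0.083  0.047]
[[ 4.23189035e-01  9.06041411e-01 -5.30162027e-05 -5.49084103e-01]
 [-8.67766397e-01  4.05294914e-01 -2.87606523e-01  3.03862977e-02]
 [-2.60561933e-01  1.21757933e-01  9.57748654e-01 -3.91435122e-01]
 [ 0.00000000e+00  0.00000000e+00  0.00000000e+00  1.00000000e+00]] 60.83134743671043
[0.15674149 0.53283786 0.38360665]
```

play_rows(steps=[[[-4.7,41.4,-3,0,0,0.943,1],[-4.7,41.4,-3,0,0,0.943,1],[-4.7,41.4,-3,0,0,0.943,1],[-4.7,41.4,-3,0,0,0.943,1],[-4.7,41.4,-3,0,0,0.943,1],[-4.7,41.4,-3,0,0,0.943,1],[-4.7,41.4,-3,0,0,0.943,1],[-4.7,41.4,-3,0,0,0.943,1],[-4.7,41.4,-3,0,0,0.943,1],[-4.7,41.4,-3,0,0,0.943,1],[-4.7,41.4,-3,0,0,0.943,1],[-4.7,41.4,-3,0,0,0.943,1],[-4.7,41.4,-3,0,0,0.943,1],[-4.7,41.4,-3,0,0,0.943,1],[-4.7,41.4,-3,0,0,0.943,1],[-4.7,41.4,-3,0,0,0.943,1]]])

```text
time_s: 1.58
ee_pos: [0.5874, 0.2808, 0.2082]
eef_rot: [3.141, -0.0, 0.191]
force: [0.1, -0.0, -0.6]
grip_width: 0.094
```

```bash
python3 - <<'E'
from h import *
c=shot('wrist'); cv2.imwrite('pics/w1.png',cv2.resize(c['frame'],(800,600))); np.save('w1.npy',c,allow_pickle=True)
o=ctrl.get_obs(); print(o['ee_pos'],o['eef_rot'],o['time_s'])
a=shot('scene'); b=shot('side')
print(onz(a,443*.64,463*.64,0),onz(b,243*.64,412*.64,0),onz(a,363*.64,425*.64,0))
E
```

```text
[0.58755361 0.28069245 0.20812232] [ 3.14129095e+00 -1.19839662e-05  1.91232547e-01] 1.6333
[0.78225764 0.21878318 0.        ] [0.78034006 0.22287012 0.        ] [0.79615791 0.06094678 0.        ]
```

View pics/w1.png

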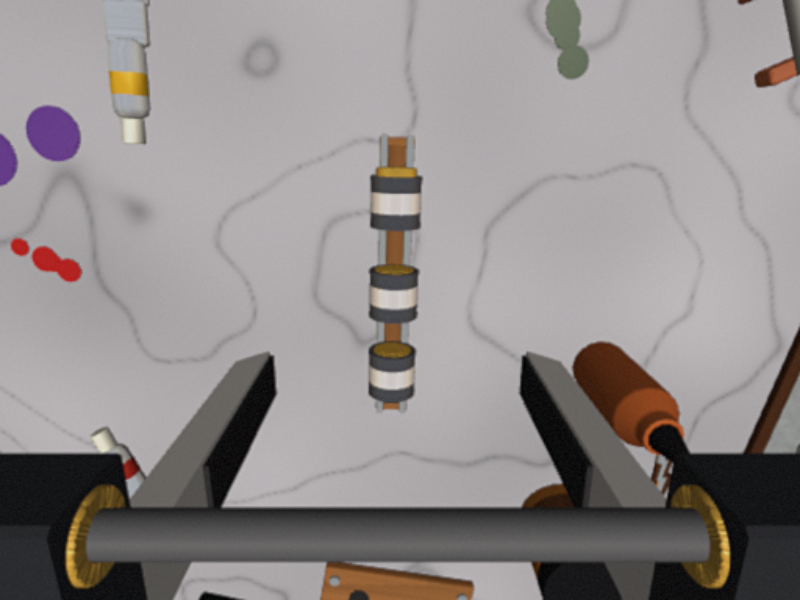

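```bash
python3 - <<'E'
from h import *
c=np.load('w1.npy',allow_pickle=True).item()
x=c['frame'][85:270,220:285]; cv2.imwrite('pics/w1c.png',cv2.resize(x,None,fx=4,fy=3.2,interpolation=cv2.INTER_CUBIC))
T=np.array(c['world_to_cam']); print('cam',-T[:3,:3].T@T[:3,3])
s=.64
hsv=cv2.cvtColor(c['frame'],cv2.COLOR_BGR2HSV)
# tin body corners (outer silhouette at axis height)
for L in ([371,176,421,229],[370,267,418,321],[369,346,414,402]):
    print([np.round(onz(c,u*s,v*s,.045)[:2],4) for u,v in ((L[0],L[1]),(L[2],L[1]),(L[0],L[3]),(L[2],L[3]))])
# rack rods
print(onz(c,384*s,140*s,.026),onz(c,379*s,408*s,.026),onz(c,410*s,140*s,.026),onz(c,403*s,408*s,.026))
E
```

```text
cam [0.57134063 0.36267401 0.41401745]
[array([0.5573, 0.3384]), array([0.5918, 0.3451]), array([0.5639, 0.3016]), array([0.5995, 0.3085])]
[array([0.5682, 0.2737]), array([0.6031, 0.2804]), array([0.5756, 0.232 ]), array([0.6116, 0.239 ])]
[array([0.5785, 0.2116]), array([0.6127, 0.2183]), array([0.587 , 0.1641]), array([0.6224, 0.171 ])]
[0.5613485  0.36400889 0.026     ] [0.59707527 0.14988856 0.026     ] [0.57986159 0.36761305 0.026     ] [0.61704149 0.15377515 0.026     ]
```

View pics/w1c.png

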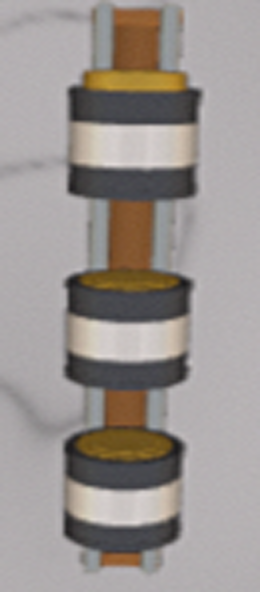

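The tin at the +y end of the rack, (396,203) in the wrist view, has the proud lid facing +y. The lid shows as a straight brass band above the body, and the other two show only a flat disc. I'll grasp that one.

play_rows(steps=[[[-0.15,-4.3,4,0,0,0.016,1],[-0.15,-4.3,8,0,0,0.016,1],[-0.15,-4.3,11,0,0,0.016,1],[-0.15,-4.3,13,0,0,0.016,1],[-0.15,-4.3,15,0,0,0.016,1],[-0.15,-4.3,16.5,0,0,0.016,1],[-0.15,-4.3,17.6,0,0,0.016,1],[-0.15,-4.3,18.2,0,0,0.016,1],[-0.15,-4.3,18.2,0,0,0.016,1]]])

```text
time_s: 2.48
ee_pos: [0.5778, 0.3221, 0.0251]
eef_rot: [3.141, 0.001, 0.175]
force: [0.1, 0.0, -0.0]
grip_width: 0.0943
```

play_rows(steps=[[[0,0,0,0,0,0,0.3],[0,0,0,0,0,0,0.3],[0,0,0,0,0,0,0.3],[0,0,0,0,0,0,0.3],[0,0,0,0,0,0,0.3],[0,0,0,0,0,0,0.3],[0,0,0,0,0,0,0.3],[0,0,0,0,0,0,0.3],[0,0,0,0,0,0,0.3],[0,0,0,0,0,0,0.3]]], force=10)

```text
time_s: 3.32
ee_pos: [0.5777, 0.3221, 0.025]
eef_rot: [3.141, 0.001, 0.175]
force: [0.6, -0.3, -0.7]
grip_width: 0.032
```

play_rows(steps=[[[0,0,0,0,0,0,0.2],[0,0,0,0,0,0,0.2],[0,0,0,0,0,0,0.2]]])

```text
time_s: 3.57
ee_pos: [0.5777, 0.3221, 0.025]
eef_rot: [3.141, 0.002, 0.175]
force: [0.2, -0.3, -0.3]
grip_width: 0.0319
```

```bash
python3 - <<'E'
from h import *
print(ctrl.get_obs()['grip_width'])
c=shot('wrist'); cv2.imwrite('pics/w2.png',cv2.resize(c['frame'],(800,600)))
E
```

```text
0.03193696642939555
```

View pics/w2.png

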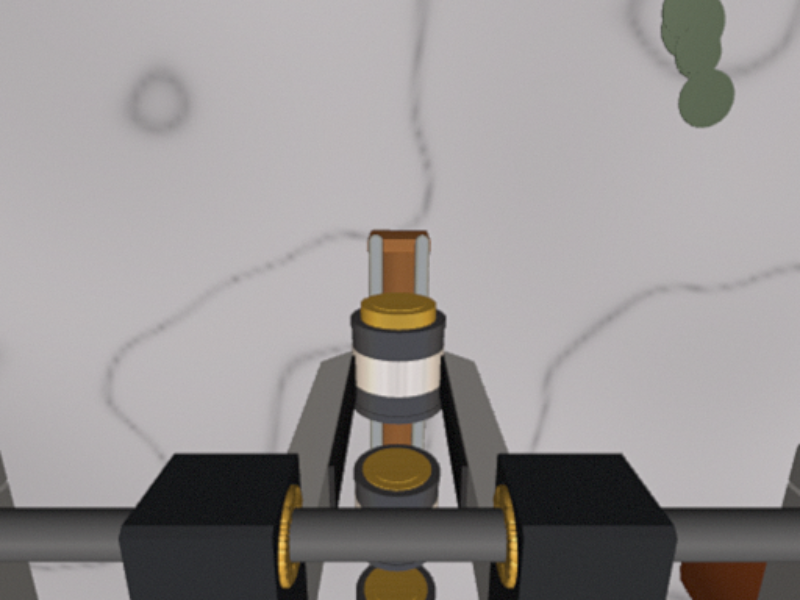

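The tin is held by its middle, with the proud lid at (398,308) clearly visible. I'll lift it and move so the wrist camera looks at the squeezer.

play_rows(steps=[[[0,0,-1,0,0,0,0.2],[0,0,-4,0,0,0,0.2],[0,0,-8,0,0,0,0.2],[0,0,-12,0,0,0,0.2],[0,1,-16,0,0,0,0.2],[-0.6,4,-18,0,0,0.01,0.2],[-1.2,8,-18,0,0,0.02,0.2],[-1.8,12,-18,0,0,0.04,0.2],[-2.4,16,-18,0,0,0.05,0.2],[-3,20,-18,0,0,0.06,0.2],[-3.6,24,-18,0,0,0.07,0.2],[-4.2,28,-18,0,0,0.08,0.2],[-4.8,32,-18,0,0,0.09,0.2],[-5.4,36,-18,0,0,0.1,0.2],[-5.8,39,-18,0,0,0.11,0.2],[-6.2,41,-18,0,0,0.115,0.2],[-6.2,41.8,-18,0,0,0.115,0.2],[-6.2,41.8,-18,0,0,0.115,0.2]]])

```text
time_s: 5.12
ee_pos: [0.5896, -0.1015, 0.2058]
eef_rot: [3.14, 0.001, 0.058]
force: [-1.0, 0.2, -0.0]
grip_width: 0.0319
```

```bash
python3 - <<'E'
from h import *
o=ctrl.get_obs(); print(o['ee_pos'],o['eef_rot'],o['grip_width'])
c=shot('wrist'); cv2.imwrite('pics/w3.png',cv2.resize(c['frame'],(800,600))); np.save('w3.npy',c,allow_pickle=True)
E
```

```text
[ 0.58958845 -0.10152889  0.20583557] [3.14048381e+00 1.16273602e-03 5.78023583e-02] 0.03186751566866832
```

View pics/w3.png

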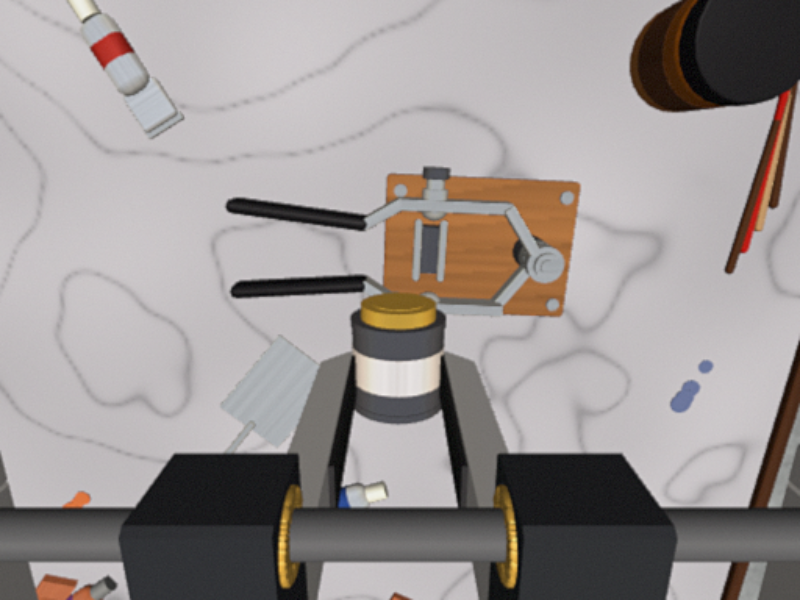

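The squeezer is fully visible: cradle rods from (418,222) to (440,279) centred near (429,250), pin at (547,264), and handles ending at (230,206) and (236,291).

```bash
python3 - <<'E'
from h import *
c=np.load('w3.npy',allow_pickle=True).item(); s=.64
P=lambda u,v,z: onz(c,u*s,v*s,z)[:2]
rods=[P(418,223,.030),P(444,223,.030),P(414,279,.030),P(440,279,.030)]
m=np.mean(rods,0); print('cradle',m, 'rod dir',(rods[0]+rods[1]-rods[2]-rods[3])/2)
pin=P(547,264,.067); print('pin',pin, pin-m, np.linalg.norm(pin-m))
for z in(.0,.012,.02): 
  a,b=P(390,174,z),P(579,183,z); a2,b2=P(385,311,z),P(564,317,z); print('board',np.arctan2(*(b-a)[::-1]),np.arctan2(*(b2-a2)[::-1]))
h=[P(232,206,.059),P(364,222,.059),P(236,291,.059),P(362,284,.059)]
for x in h: print(x)
print('mid',(h[0]+h[2])/2,(h[1]+h[3])/2)
# subimage orange board minAreaRect
hsv=cv2.cvtColor(c['frame'],cv2.COLOR_BGR2HSV); x=cv2.inRange(hsv,(5,90,60),(20,255,255))
n,l,st,ce=cv2.connectedComponentsWithStats(x)
i=[k for k in range(1,n) if st[k][4]>1500]; print(st[i])
E
python3 - <<'E'
import sys; sys.path.insert(0,'.')
from h import *
c=np.load('w3.npy',allow_pickle=True).item()
cv2.imwrite('pics/w3c.png',cv2.resize(c['frame'][105:215,135:375],None,fx=3.3,fy=3.3,interpolation=cv2.INTER_CUBIC))
E
```

```text
cradle [ 0.61311551 -0.09454913] rod dir [-0.000275    0.04325513]
pin [ 0.69238327 -0.09112362] [0.07926776 0.00342551] 0.07934174607346026
board 0.012392019030304941 0.02376868387266233
board 0.012392019030304848 0.02376868387266234
board 0.012392019030304896 0.023768683872662375
[ 0.47409343 -0.06516116]
[ 0.56465558 -0.07078465]
[ 0.47487621 -0.12567877]
[ 0.56499629 -0.11514326]
mid [ 0.47448482 -0.09541996] [ 0.56482594 -0.09296395]
[[ 285  113   86   89 2752]
 [ 230  135  102   76 4017]]
```

View pics/w3c.png

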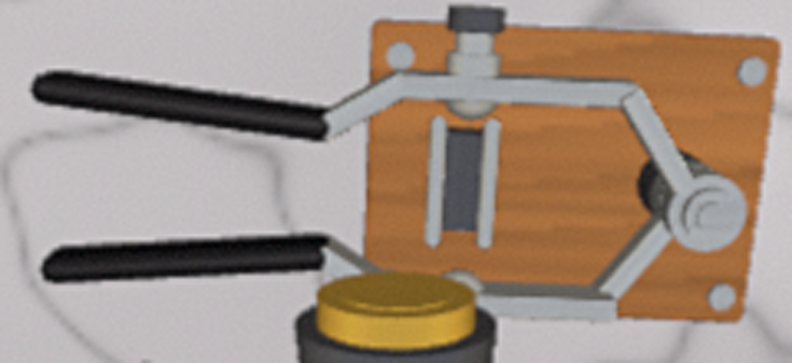

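```bash
python3 - <<'E'
from h import *
c=np.load('w3.npy',allow_pickle=True).item(); s=.64
zt=.2058+.0195
P=lambda u,v,z: onz(c,u*s,v*s,z)
tcp=np.array([.58959,-.10153]); y=.0578; Rt=np.array([[np.cos(y),np.sin(y)],[-np.sin(y),np.cos(y)]])
for n,p in (('rimL',P(352,319,zt)),('rimR',P(445,319,zt)),('backbot',P(398,419,zt-.0185)),('lidtop',P(398,293,zt-.0145)),('lidtopup',P(398,306+8,zt+.0145)),('bandL',P(356,388,zt)),('bandR',P(441,388,zt)),('rimtop',P(398,334,zt+.0185)),('backtop',P(398,404,zt+.0185))):
    print(n,Rt@(p[:2]-tcp)*1000)
E
```

```text
rimL [-17.43885438  18.98837607]
rimR [18.42424974 19.03350344]
backbot [  0.37831567 -35.06668357]
lidtop [ 0.29852217 25.24019581]
lidtopup [ 0.28828197 25.90798257]
bandL [-16.553534   -10.35784831]
bandR [ 17.63226088 -10.30840304]
rimtop [ 0.29486218 19.85988648]
backtop [ 0.33043556 -7.46869194]
```

play_rows(steps=[[[2.35,-0.2,0,0,0,0.038,0.2],[2.35,-0.2,3,0,0,0.038,0.2],[2.35,-0.2,6,0,0,0.038,0.2],[2.35,-0.2,9,0,0,0.038,0.2],[2.35,-0.2,11,0,0,0.038,0.2],[2.35,-0.2,12,0,0,0.038,0.2],[2.35,-0.2,12,0,0,0.038,0.2]]])

```text
time_s: 5.75
ee_pos: [0.612, -0.0953, 0.0839]
eef_rot: [-3.142, 0.004, 0.023]
force: [-0.7, 0.2, -0.4]
grip_width: 0.0319
```

```bash
python3 - <<'E'
from h import *
c=shot('wrist'); cv2.imwrite('pics/w4.png',cv2.resize(c['frame'][100:384,60:452],(800,580))); np.save('w4.npy',c,allow_pickle=True)
E
```

```text
(no output)
```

View pics/w4.png

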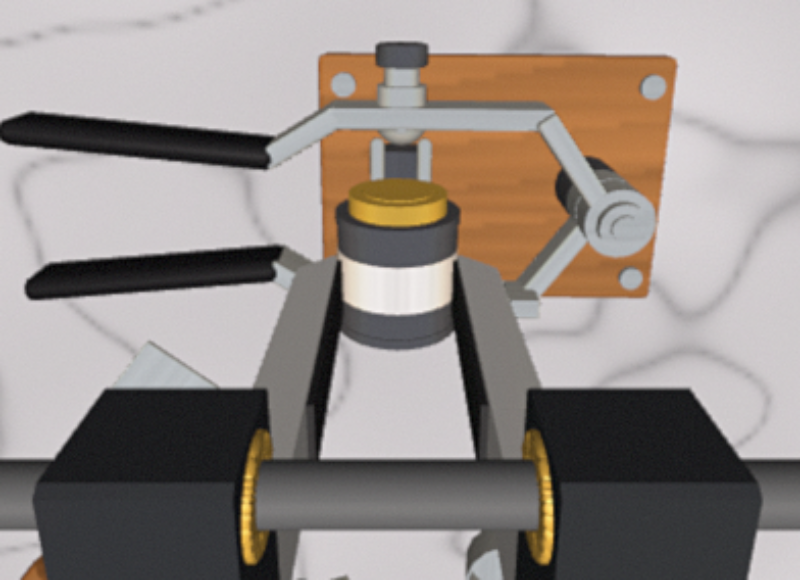

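```bash
python3 - <<'E'
from h import *
c=np.load('w4.npy',allow_pickle=True).item(); k=392/800
P=lambda u,v,z: onz(c,60+u*k,100+v*k,z)[:2]
print('jaw tip',P(401,143,.044),P(401,143,.048)); print('pin',P(617,223,.067)); print('rod ends',P(376,141,.03),P(426,141,.03))
print('w3 jaw tips',[onz(np.load('w3.npy',allow_pickle=True).item(),135+u/3.3,105+v/3.3,.046)[:2] for u,v in((470,117),(462,270))])
o=ctrl.get_obs();print(o['ee_pos'],o['eef_rot'])
E
```

```text
jaw tip [ 0.61303746 -0.06904185] [ 0.61300477 -0.06811339]
pin [ 0.69002687 -0.09084001]
rod ends [ 0.60317072 -0.07171863] [ 0.62308804 -0.0712318 ]
w3 jaw tips [array([ 0.61337031, -0.06799817]), array([ 0.61481102, -0.12184194])]
[ 0.61287296 -0.09578442  0.08584978] [3.14099892e+00 1.83888479e-03 2.22292939e-02]
```

play_rows(steps=[[[0,0.32,1,0,0,0,0.2],[0,0.32,2.5,0,0,0,0.2],[0,0.32,4,0,0,0,0.2],[0,0.32,4.8,0,0,0,0.2],[0,0.32,5.2,0,0,0,0.2],[0,0.32,5.5,0,0,0,0.2],[0,0.32,5.7,0,0,0,0.2],[0,0.32,5.7,0,0,0,0.2],[0,0.32,5.7,0,0,0,0.2]]])

```text
time_s: 6.55
ee_pos: [0.6132, -0.0991, 0.0295]
eef_rot: [3.141, 0.001, 0.022]
force: [0.8, -0.3, 0.2]
grip_width: 0.0317
```

play_rows(steps=[[[0,0,0.1,0,0,0,0.2],[0,0,0.15,0,0,0,0.2],[0,0,0.15,0,0,0,0.2]]])

```text
time_s: 6.8
ee_pos: [0.6133, -0.0991, 0.0282]
eef_rot: [3.141, 0.001, 0.022]
force: [-0.2, 0.8, -1.0]
grip_width: 0.032
```

play_rows(steps=[[[0,0,0,0,0,0,0.4],[0,0,0,0,0,0,0.45],[0,0,0,0,0,0,0.55],[0,0,0,0,0,0,0.65],[0,0,0,0,0,0,0.65],[0,0,0,0,0,0,0.65],[0,0,0,0,0,0,0.65],[0,0,0,0,0,0,0.65]]])

```text
time_s: 7.47
ee_pos: [0.6133, -0.0991, 0.0281]
eef_rot: [3.141, 0.001, 0.022]
force: [-0.1, -0.6, 0.5]
grip_width: 0.061
```

play_rows(steps=[[[0,0,-1,0,0,0,0.65],[0,0,-3,0,0,0,0.65],[0,0,-6,0,0,0,0.65],[0,0,-10,0,0,0,0.65],[0,1,-14,0,0,0,0.65],[0,3,-16,0,0,0,0.8],[0,3,-16,0,0,0,0.8],[0,3,-16,0,0,0,0.8]]])

```text
time_s: 8.13
ee_pos: [0.6142, -0.1296, 0.1895]
eef_rot: [3.14, -0.001, 0.021]
force: [0.7, 0.1, -0.5]
grip_width: 0.0747
```

```bash
python3 - <<'E'
from h import *
o=ctrl.get_obs(); print(o['ee_pos'],o['eef_rot'],o['grip_width'],o['force'])
c=shot('wrist'); cv2.imwrite('pics/w5.png',cv2.resize(c['frame'][60:260,80:400],None,fx=2.5,fy=2.5,interpolation=cv2.INTER_CUBIC)); np.save('w5.npy',c,allow_pickle=True)
E
```

```text
[ 0.61421459 -0.12959831  0.18952538] [ 3.14005642e+00 -1.46977129e-03  2.10859729e-02] 0.07470849665807054 [ 0.74272644  0.11651995 -0.47771686]
```

View pics/w5.png

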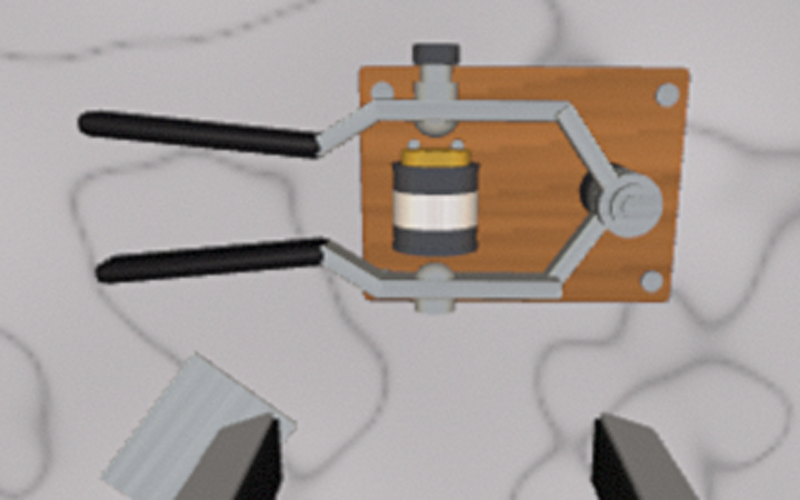

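The tin lies square in the cradle with its lid proud. It's clear of both jaws, with the lid at row 150, the upper jaw at 135, the tin back at 253 and the lower jaw at 265. Next I'll turn the hand and hover over the handles.

play_rows(steps=[[[-11,-3.7,0,0,0,-1.57,1],[-11,-3.7,0,0,0,-1.57,1],[-11,-3.7,0,0,0,-1.57,1],[-11,-3.7,0,0,0,-1.57,1],[-11,-3.7,0,0,0,-1.57,1],[-11,-3.7,0,0,0,-1.57,1],[-11,-3.7,0,0,0,-1.57,1],[-11,-3.7,0,0,0,-1.57,1],[-11,-3.7,0,0,0,-1.57,1],[-11,-3.7,0,0,0,-1.57,1],[-11,-3.7,0,0,0,-1.57,1],[-11,-3.7,0,0,0,-1.57,1],[-11,-3.7,0,0,0,-1.57,1],[-11,-3.7,0,0,0,-1.57,1],[-11,-3.7,0,0,0,-1.57,1],[-11,-3.7,0,0,0,-1.57,1]]])

```text
time_s: 9.52
ee_pos: [0.5026, -0.0939, 0.1873]
eef_rot: [-3.139, 0.0, 1.589]
force: [0.1, -0.0, 0.2]
grip_width: 0.0941
```

```bash
python3 - <<'E'
from h import *
o=ctrl.get_obs(); print(o['ee_pos'],o['eef_rot'],o['grip_width'],o['qpos'])
c=shot('wrist'); cv2.imwrite('pics/w6.png',cv2.resize(c['frame'],(640,480))); np.save('w6.npy',c,allow_pickle=True)
E
```

```text
[ 0.50263839 -0.09385181  0.18730077] [-3.13927806e+00  2.41724499e-04  1.58943730e+00] 0.09408345926776716 [-2.55730287e-01  2.07584636e-01  1.61466753e+00 -8.87227643e-04
  1.32150311e+00 -1.84494748e+00]
```

View pics/w6.png

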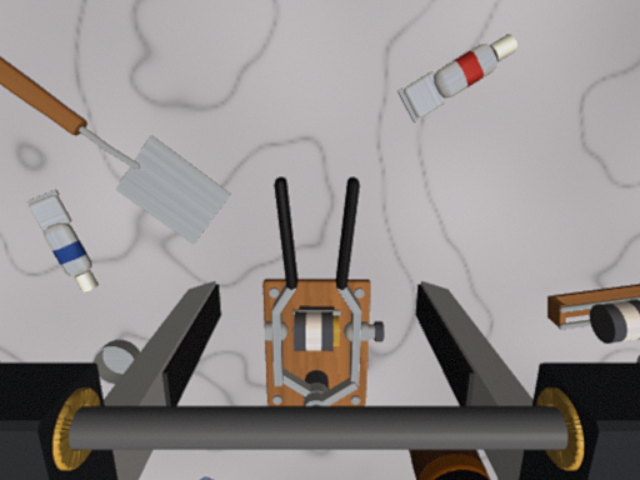

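```bash
python3 - <<'E'
from h import *
c=np.load('w6.npy',allow_pickle=True).item(); P=lambda u,v,z: onz(c,u*.8,v*.8,z)[:2].round(4)
print('scraper',P(229,192,0),P(195,242,0),P(152,137,0)); 
print('handle tips outer',P(275,182,.055),P(359,182,.055),'inner end',P(286,286,.059),P(349,286,.059))
E
```

```text
scraper [ 0.4906 -0.181 ] [ 0.5421 -0.2174] [ 0.4401 -0.2507]
handle tips outer [ 0.4714 -0.1307] [ 0.4701 -0.061 ] inner end [ 0.5628 -0.1215] [ 0.5617 -0.0658]
```

play_rows(steps=[[[0,0,4,0,0,0,1],[0,0,8,0,0,0,1],[0,0,11,0,0,0,1],[0,0,13,0,0,0,1],[0,0,14.6,0,0,0,1],[0,0,15.5,0,0,0,1],[0,0,15.8,0,0,0,1],[0,0,15.8,0,0,0,1]]])

```text
time_s: 10.23
ee_pos: [0.5023, -0.0939, 0.0293]
eef_rot: [-3.139, 0.0, 1.589]
force: [-1.0, 0.7, -0.4]
grip_width: 0.094
```

play_rows(steps=[[[0,0,0,0,0,0,0.85],[0,0,0,0,0,0,0.8],[0,0,0,0,0,0,0.76],[0,0,0,0,0,0,0.72],[0,0,0,0,0,0,0.7],[0,0,0,0,0,0,0.68],[0,0,0,0,0,0,0.66],[0,0,0,0,0,0,0.64],[0,0,0,0,0,0,0.62],[0,0,0,0,0,0,0.6],[0,0,0,0,0,0,0.6],[0,0,0,0,0,0,0.6]]], force=5)

```text
time_s: 11.23
ee_pos: [0.5023, -0.094, 0.0293]
eef_rot: [-3.139, 0.0, 1.589]
force: [-0.7, -0.8, 1.7]
grip_width: 0.0563
```

play_rows(steps=[[[0,0,0,0,0,0,0.58],[0,0,0,0,0,0,0.56],[0,0,0,0,0,0,0.54],[0,0,0,0,0,0,0.52],[0,0,0,0,0,0,0.5],[0,0,0,0,0,0,0.48],[0,0,0,0,0,0,0.46],[0,0,0,0,0,0,0.46],[0,0,0,0,0,0,0.46]]], force=5)

```text
time_s: 11.98
ee_pos: [0.5021, -0.0939, 0.0292]
eef_rot: [-3.138, 0.0, 1.589]
force: [-3.1, 0.0, 0.1]
grip_width: 0.0435
```

play_rows(steps=[[[0,0,0,0,0,0,0.45],[0,0,0,0,0,0,0.44],[0,0,0,0,0,0,0.43],[0,0,0,0,0,0,0.42],[0,0,0,0,0,0,0.41],[0,0,0,0,0,0,0.4],[0,0,0,0,0,0,0.39],[0,0,0,0,0,0,0.38],[0,0,0,0,0,0,0.37],[0,0,0,0,0,0,0.36],[0,0,0,0,0,0,0.36],[0,0,0,0,0,0,0.36]]], force=5)

```text
time_s: 12.98
ee_pos: [0.502, -0.0939, 0.0292]
eef_rot: [-3.138, 0.0, 1.589]
force: [-5.7, 0.0, 1.1]
grip_width: 0.0369
```

Contact: the fingers stopped at 36.9 mm under 5 N. From here I'll raise the force in small steps.

play_rows(steps=[[[0,0,0,0,0,0,0.35],[0,0,0,0,0,0,0.34],[0,0,0,0,0,0,0.34],[0,0,0,0,0,0,0.34]]], force=7)

```text
time_s: 13.32
ee_pos: [0.5019, -0.094, 0.0292]
eef_rot: [-3.138, 0.0, 1.589]
force: [-5.4, -0.0, 1.3]
grip_width: 0.036
```

play_rows(steps=[[[0,0,0,0,0,0,0.34],[0,0,0,0,0,0,0.34],[0,0,0,0,0,0,0.34],[0,0,0,0,0,0,0.34]]], force=9)

```text
time_s: 13.65
ee_pos: [0.5019, -0.094, 0.0292]
eef_rot: [-3.138, 0.0, 1.589]
force: [-5.7, -0.3, 1.2]
grip_width: 0.0352
```

play_rows(steps=[[[0,0,0,0,0,0,0.34],[0,0,0,0,0,0,0.34],[0,0,0,0,0,0,0.34],[0,0,0,0,0,0,0.34]]], force=10)

```text
time_s: 13.98
ee_pos: [0.5018, -0.0939, 0.0291]
eef_rot: [-3.138, 0.0, 1.589]
force: [-5.2, -0.5, 1.3]
grip_width: 0.0342
```

play_rows(steps=[[[0,0,0,0,0,0,0.33],[0,0,0,0,0,0,0.33],[0,0,0,0,0,0,0.33],[0,0,0,0,0,0,0.33]]], force=11)

```text
time_s: 14.32
ee_pos: [0.5018, -0.094, 0.0292]
eef_rot: [-3.138, 0.0, 1.589]
force: [-5.4, -0.3, 1.7]
grip_width: 0.0336
```

play_rows(steps=[[[0,0,0,0,0,0,0.33],[0,0,0,0,0,0,0.33],[0,0,0,0,0,0,0.33],[0,0,0,0,0,0,0.33]]], force=12)

```text
time_s: 14.65
ee_pos: [0.5019, -0.0941, 0.0292]
eef_rot: [-3.138, 0.0, 1.589]
force: [-2.4, -0.9, 0.1]
grip_width: 0.0307
```

play_rows(steps=[[[0,0,0,0,0,0,0.32],[0,0,0,0,0,0,0.32],[0,0,0,0,0,0,0.32],[0,0,0,0,0,0,0.32]]], force=13)

```text
time_s: 14.98
ee_pos: [0.502, -0.0941, 0.0292]
eef_rot: [-3.138, 0.0, 1.589]
force: [-2.3, -0.6, 0.2]
grip_width: 0.0301
```

The lid gave at about 12 N, and the fingers now sit at their commanded width. I'll follow it down slowly with less force.

play_rows(steps=[[[0,0,0,0,0,0,0.315],[0,0,0,0,0,0,0.305],[0,0,0,0,0,0,0.295],[0,0,0,0,0,0,0.285],[0,0,0,0,0,0,0.275],[0,0,0,0,0,0,0.265],[0,0,0,0,0,0,0.265],[0,0,0,0,0,0,0.265]]], force=9)

```text
time_s: 15.65
ee_pos: [0.5019, -0.0941, 0.0292]
eef_rot: [-3.138, 0.0, 1.589]
force: [-4.2, -0.8, 0.2]
grip_width: 0.0249
```

play_rows(steps=[[[0,0,0,0,0,0,0.255],[0,0,0,0,0,0,0.245],[0,0,0,0,0,0,0.235],[0,0,0,0,0,0,0.225],[0,0,0,0,0,0,0.215],[0,0,0,0,0,0,0.215]]], force=9)

```text
time_s: 16.15
ee_pos: [0.5019, -0.094, 0.0292]
eef_rot: [-3.138, 0.0, 1.589]
force: [-5.4, -1.0, 0.3]
grip_width: 0.0246
```

Firm stop at 24.6 mm under 9 N. The total travel of 12.3 mm matches 5 mm of lid times the lever ratio, so the lid should be home. I'll open slowly, rise and look.

play_rows(steps=[[[0,0,0,0,0,0,0.3],[0,0,0,0,0,0,0.36],[0,0,0,0,0,0,0.42],[0,0,0,0,0,0,0.48],[0,0,0,0,0,0,0.54],[0,0,0,0,0,0,0.6],[0,0,0,0,0,0,0.66],[0,0,0,0,0,0,0.72],[0,0,0,0,0,0,0.8],[0,0,0,0,0,0,0.9],[0,0,0,0,0,0,1],[0,0,0,0,0,0,1],[0,0,0,0,0,0,1]]])

```text
time_s: 17.23
ee_pos: [0.5018, -0.094, 0.0291]
eef_rot: [-3.138, 0.0, 1.589]
force: [-0.0, -0.1, -0.2]
grip_width: 0.0935
```

play_rows(steps=[[[0,0,-1,0,0,0,1],[0,0,-4,0,0,0,1],[0,0,-8,0,0,0,1],[0,0,-12,0,0,0,1],[0,0,-15,0,0,0,1],[0,0,-16,0,0,0,1],[0,0,-16,0,0,0,1]]])

```text
time_s: 17.82
ee_pos: [0.5033, -0.0942, 0.1922]
eef_rot: [3.141, 0.001, 1.589]
force: [0.3, -0.4, -0.3]
grip_width: 0.0942
```

play_rows(steps=[[[-3.8,11,0,0,0,1.57,1],[-3.8,11,0,0,0,1.57,1],[-3.8,11,0,0,0,1.57,1],[-3.8,11,0,0,0,1.57,1],[-3.8,11,0,0,0,1.57,1],[-3.8,11,0,0,0,1.57,1],[-3.8,11,0,0,0,1.57,1],[-3.8,11,0,0,0,1.57,1],[-3.8,11,0,0,0,1.57,1],[-3.8,11,0,0,0,1.57,1],[-3.8,11,0,0,0,1.57,1],[-3.8,11,0,0,0,1.57,1],[-3.8,11,0,0,0,1.57,1],[-3.8,11,0,0,0,1.57,1],[-3.8,11,0,0,0,1.57,1],[-3.8,11,0,0,0,1.57,1]]])

```text
time_s: 19.15
ee_pos: [0.6137, -0.1301, 0.1914]
eef_rot: [3.14, 0.0, 0.022]
force: [-0.4, -0.1, 0.2]
grip_width: 0.0937
```

```bash
python3 - <<'E'
from h import *
o=ctrl.get_obs(); print(o['ee_pos'],o['eef_rot'],o['grip_width'],o['force'])
c=shot('wrist'); cv2.imwrite('pics/w7.png',cv2.resize(c['frame'][60:260,80:400],None,fx=2.5,fy=2.5,interpolation=cv2.INTER_CUBIC)); np.save('w7.npy',c,allow_pickle=True)
E
```

```text
[ 0.61374281 -0.1301371   0.19143612] [3.14049824e+00 3.16656860e-04 2.18310094e-02] 0.09374315792007738 [-0.44122939 -0.06380423  0.21160576]
```

View pics/w7.png

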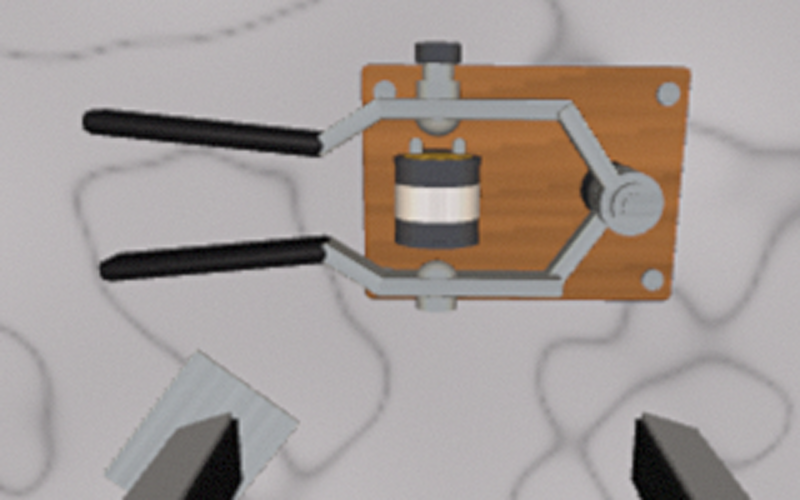

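The brass lid is flush now (thin sliver at (437,155)) and the tin still lies in the cradle, shifted about 3.5 mm to +y. I'll pick it up again.

play_rows(steps=[[[0,-3.45,2,0,0,0,0.7],[0,-3.45,5,0,0,0,0.7],[0,-3.45,8,0,0,0,0.7],[0,-3.45,10,0,0,0,0.7],[0,-3.45,12,0,0,0,0.7],[0,-3.45,14,0,0,0,0.7],[0,-3.45,15.4,0,0,0,0.7],[0,-3.45,16.2,0,0,0,0.7],[0,-3.45,16.2,0,0,0,0.7]]])

```text
time_s: 19.95
ee_pos: [0.6122, -0.0957, 0.0278]
eef_rot: [3.141, 0.003, 0.022]
force: [0.2, 0.8, 0.2]
grip_width: 0.0656
```

play_rows(steps=[[[0,0,0,0,0,0,0.6],[0,0,0,0,0,0,0.5],[0,0,0,0,0,0,0.4],[0,0,0,0,0,0,0.3],[0,0,0,0,0,0,0.2],[0,0,0,0,0,0,0.2],[0,0,0,0,0,0,0.2],[0,0,0,0,0,0,0.2]]], force=10)

```text
time_s: 20.62
ee_pos: [0.6126, -0.0957, 0.0283]
eef_rot: [3.141, 0.001, 0.022]
force: [2.8, 1.0, 1.9]
grip_width: 0.0313
```

play_rows(steps=[[[0,0,-1,0,0,0,0.2],[0,0,-4,0,0,0,0.2],[0,0,-8,0,0,0,0.2],[0,0,-12,0,0,0,0.2],[0,-1,-15,0,0,0,0.2],[-0.3,-4,-16,0,0,-0.01,0.2],[-0.5,-8,-16,0,0,-0.03,0.2],[-0.8,-12,-16,0,0,-0.05,0.2],[-1,-16,-16,0,0,-0.06,0.2],[-1.2,-20,-16,0,0,-0.08,0.2],[-1.5,-24,-16,0,0,-0.09,0.2],[-1.8,-28,-16,0,0,-0.11,0.2],[-2,-32,-16,0,0,-0.12,0.2],[-2.3,-36,-16,0,0,-0.14,0.2],[-2.5,-39,-16,0,0,-0.15,0.2],[-2.6,-41,-16,0,0,-0.153,0.2],[-2.6,-41.8,-16,0,0,-0.153,0.2],[-2.6,-41.8,-16,0,0,-0.153,0.2],[-2.6,-41.8,-16,0,0,-0.153,0.2]]])

```text
time_s: 22.2
ee_pos: [0.5776, 0.3208, 0.188]
eef_rot: [3.141, 0.002, 0.175]
force: [0.6, -0.5, -1.3]
grip_width: 0.0312
```

```bash
python3 - <<'E'
from h import *
o=ctrl.get_obs(); print(o['ee_pos'],o['eef_rot'],o['grip_width'])
c=shot('wrist'); cv2.imwrite('pics/w8.png',cv2.resize(c['frame'],(640,480))); np.save('w8.npy',c,allow_pickle=True)
E
```

```text
[0.57757125 0.32084023 0.18804392] [3.14055992e+00 2.01021872e-03 1.75177470e-01] 0.03122626159672177
```

View pics/w8.png

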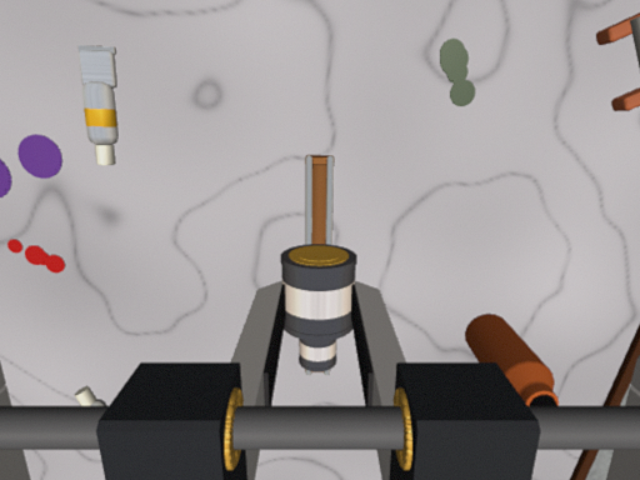

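The tin is held as before, with its rim at the same place in the picture and the lid flush, and it hangs above its empty spot on the rods. Lowering it now.

play_rows(steps=[[[0,-0.12,3,0,0,0,0.2],[0,-0.12,6,0,0,0,0.2],[0,-0.12,9,0,0,0,0.2],[0,-0.12,12,0,0,0,0.2],[0,-0.12,14,0,0,0,0.2],[0,-0.12,15.2,0,0,0,0.2],[0,-0.12,15.8,0,0,0,0.2],[0,-0.12,16.1,0,0,0,0.2],[0,-0.12,16.25,0,0,0,0.2],[0,-0.12,16.25,0,0,0,0.2],[0,-0.12,16.25,0,0,0,0.2]]])

```text
time_s: 23.17
ee_pos: [0.5779, 0.3215, 0.0269]
eef_rot: [3.141, 0.0, 0.174]
force: [-0.3, 1.0, -0.9]
grip_width: 0.0312
```

play_rows(steps=[[[0,0,0,0,0,0,0.38],[0,0,0,0,0,0,0.42],[0,0,0,0,0,0,0.5],[0,0,0,0,0,0,0.6],[0,0,0,0,0,0,0.7],[0,0,0,0,0,0,0.8],[0,0,0,0,0,0,0.8],[0,0,0,0,0,0,0.8]]])

```text
time_s: 23.83
ee_pos: [0.5779, 0.3215, 0.0269]
eef_rot: [3.141, 0.0, 0.174]
force: [0.7, 0.2, -0.3]
grip_width: 0.074
```

play_rows(steps=[[[0,0,-1,0,0,0,0.8],[0,0,-4,0,0,0,0.8],[0,0,-8,0,0,0,0.8],[0,0,-12,0,0,0,0.8],[0,2,-16,0,0,0,0.8],[0,4.2,-18,0,0,0,1],[0,4.2,-18,0,0,0,1],[0,4.2,-18,0,0,0,1],[0,4.2,-18,0,0,0,1]]])

```text
time_s: 24.58
ee_pos: [0.5847, 0.2804, 0.2062]
eef_rot: [3.141, 0.001, 0.174]
force: [0.2, -0.0, 0.7]
grip_width: 0.0936
```

```bash
python3 - <<'E'
from h import *
o=ctrl.get_obs(); print(o['ee_pos'],o['eef_rot'],o['grip_width'],o['force'])
c=shot('wrist'); a=cv2.resize(c['frame'][85:270,200:305],None,fx=3.2,fy=3.2,interpolation=cv2.INTER_CUBIC)
old=np.load('w1.npy',allow_pickle=True).item()['frame'][85:270,200:305]
cv2.imwrite('pics/w9.png',np.hstack([cv2.resize(old,None,fx=3.2,fy=3.2,interpolation=cv2.INTER_CUBIC),a]))
s=.64; print(ctrl.get_obs()['time_s'])
E
```

```text
[0.5847254  0.28037452 0.20619446] [3.14101059e+00 1.32857718e-03 1.74057286e-01] 0.09357600060398251 [ 0.17035428 -0.00079334  0.66704458]
24.6333
```

The picture limit is used up, so I'll check numerically from the paper bands, before against after.

```bash
python3 - <<'E'
from h import *
def bands(c):
    f=c['frame'][85:270,225:285].astype(int); hsv=cv2.cvtColor(c['frame'],cv2.COLOR_BGR2HSV)[85:270,225:285]
    out={}
    # dark rims
    m=((f.max(2)<90)).astype(np.uint8); br=cv2.inRange(hsv,(12,140,60),(30,255,255))
    n,l,s,ce=cv2.connectedComponentsWithStats(m); r=[]
    for k in range(1,n):
        if s[k][4]>60: r.append(tuple(np.round(onz(c,225+ce[k][0],85+ce[k][1],.055)[:2],4))+(int(s[k][4]),))
    n,l,s,ce=cv2.connectedComponentsWithStats(br)
    b=[tuple(np.round(onz(c,225+ce[k][0],85+ce[k][1],.05)[:2],4))+(int(s[k][4]),int(s[k][3])) for k in range(1,n) if s[k][4]>20]
    return r,b
for c in (np.load('w1.npy',allow_pickle=True).item(),shot('wrist')):
    r,b=bands(c); print('rims',*r,sep='\n '); print('brass',*b)
E
```

```text
rims
 (np.float64(0.5752), np.float64(0.3368), 314)
 (np.float64(0.5792), np.float64(0.3113), 286)
 (np.float64(0.5863), np.float64(0.2703), 308)
 (np.float64(0.5906), np.float64(0.2435), 237)
 (np.float64(0.5965), np.float64(0.2081), 312)
 (np.float64(0.6017), np.float64(0.1796), 209)
brass (np.float64(0.5723), np.float64(0.3522), 324, 24) (np.float64(0.5838), np.float64(0.2867), 324, 28) (np.float64(0.5937), np.float64(0.2283), 91, 11) (np.float64(0.5958), np.float64(0.2143), 187, 10) (np.float64(0.6042), np.float64(0.1676), 28, 4)
rims
 (np.float64(0.5757), np.float64(0.3349), 324)
 (np.float64(0.5796), np.float64(0.3092), 281)
 (np.float64(0.5864), np.float64(0.2702), 311)
 (np.float64(0.5908), np.float64(0.2435), 239)
 (np.float64(0.5968), np.float64(0.2081), 316)
 (np.float64(0.6014), np.float64(0.1795), 212)
brass (np.float64(0.5727), np.float64(0.3528), 283, 27) (np.float64(0.5835), np.float64(0.2856), 310, 26) (np.float64(0.5931), np.float64(0.2282), 91, 11) (np.float64(0.5958), np.float64(0.2144), 188, 10) (np.float64(0.6039), np.float64(0.1672), 36, 4)
```

The tin is 2 mm from where it started, its axis is along the rods, and the other two haven't moved. Handing in.

```bash
python3 -c "
from station import ctrl
print(ctrl.hand_in())"
```

```text
the job is handed in; nothing more can be done
None
```

The lid is pressed home and the tin is back in its place in the rack. I handed the job in at about 25 s of the 72 s allowed; no verdict is reported.

- **Tin:** the one with the proud lid lay at the +y end of the rack. I laid it in the squeezer's cradle clear of both jaws and let go.
- **Squeeze:** I closed the handles in small force steps. They met the tin under 5 N, and the lid gave at about 12 N on the grips. I followed it down with 9 N to a firm stop. The handles moved 12.3 mm in all, which fits the lid's 5 mm. The wrist camera then showed the lid flush.
- **Return:** a numeric check of the wrist camera before and after puts the tin about 2 mm from where it was found, its axis along the rods. The other two tins moved less than 0.5 mm. The hand was raised clear, well above the rack, touching nothing.
- **What fell short:**
  - The picture limit was reached, so I checked the final placing only by numbers and did not look at it.
  - I did not check the bystanders numerically at the end; no move came close to touching them.
  - When gripping the tin, the finger opening read 31 to 32 mm although the tin is 36 mm across. The grip held throughout.

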